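# Close up a row of sample jars in the banding fence

### The arm

A 7-joint arm with a two-finger parallel gripper is mounted at the origin on a cart in front of the work surface, level with it; the furniture and walls round the work are solid. World frame = base frame: x ahead of the robot, y to its left, z up, the work surface at z = 0. Lengths are in mm, angles in rad, forces in N, time in s.
With the tool pointing down it reaches from about 425 to 825 mm from the base axis. Payload 3.6 kg.
Tool frame: the origin (TCP) lies between the finger pads; the fingertips stand 8 mm ahead of it and the grasp point (between the pads) lies 11 mm behind it; z points along the fingers, y is the line along which they close (so a half turn about z gives the same grasp; the last joint's range is limited). The gripper opens to 85 mm and grips with 20 to 120 N. Pads are 22 mm wide; open, the fingers measure 114 mm over their backs; the gripper's body (76 mm by 85 mm) begins 54 mm behind the grasp point. The pads swing forward as they close: fully open they stand 13 mm farther back than shut.
Start: joints at [1.141, 0.615, -0.013, 1.423, 0.008, 1.103, -0.04], TCP at [254.805, -597.944, 239.297] pointing down, gripper open.
Joint ranges: [-3.12, 3.12], [-0.3, 2.06], [-1.34, 1.32], [0.26, 2.42], [-1.36, 4.5], [0.01, 1.98], [-2.84, 2.84]. Speed limits (rad/s): [2.79, 2.79, 3.14, 3.14, 3.14, 3.14, 3.14].

### API

Orientations are given as a unit quaternion [w, x, y, z].
In Python, from workcell import env, imaging gives the robot as it stands.
- The arm moves only by the tool move_arm, never from a script. Its argument "motion" is a list of rows, each a list of 3 entries, a list of its own where there are three numbers: the turn, a rotation vector about the world's x, y, z in degrees, then the shift along the world's x, y, z in mm, then the finger opening in mm, from 0 to 85.4. In form: [[[rx, ry, rz], [x, y, z], grip], ...]. A call has 1 to 20 rows; each row is the pose to reach, as a shift and turn from the pose commanded when the call began; what a row does not reach only later rows make up. A row lasts 1/12 s, in which the tool goes at most 41.7 mm and 7.16 degrees, less where a joint would pass 70% of its speed; a pose out of reach is approached as far as the arm can. A call with a gripper value outside its range is refused whole. The fingers move at their own pace and stop on an object; "force" is the grip in N (left out, the last holds). Time passes only in rows, so rows that repeat a pose let the fingers close. It gives the time, the measured TCP pose, the force, the opening and the grip force at its end, in the units of the state.
- env.get_obs(): the state, without advancing time (a new reading comes with each control period).
- imaging.read_camera(name): name is "scene" or "top"; returns a dict with "img" (480x640x3 uint8, red, green, blue), "depth" (480x640 float32, mm along the optical axis (not along the pixel's ray), 0 where there is no reading), "fov_y" (degrees; the focal length in pixels is half the picture's height over the tangent of half this angle, whatever the lens; pixels are square), "cx", "cy" (the principal point, pixels), "k1" (the pictures are not rectified: a ray, as slopes to the right and down, at radius r is drawn at 1 + k1 r^2 times it, then the intrinsics apply), "rvec" (rotation vector, rad) and "tvec" (3), from world to camera coordinates, as OpenCV has them. Camera axes: x right, y down, z forward; pixel columns grow to the right and rows downward; lengths in mm; the calibration is good to about 2 mm. A picture is of the moment at which its call begins.
- env.sign_off(): hands the job in; it is judged then, once.
The state is a dict: "time": time; "q": joint angles; "joint_vel": joint speeds; "effort": joint torques, N m; "position": TCP position; "eef_rot": TCP orientation; "wrist_force": force on the tool from outside, world axes, zero at the start; "moment": the same for the moment, N m; "width": finger opening in mm; "grasp_force": force on a finger pad.
Only numpy, scipy, OpenCV 4.12 (cv2) and the standard library are available. Lean on these libraries where they do the work, as an engineer would, in place of code of your own. Each camera call takes 0.05 s, during which the arm holds its last target. There are 200 camera calls.

### The job

The banding fence has two sample jars in it and needs a third. Without gripping or lifting anything, push the sample jar that stands by itself on the table in front of the fence over to it and in through its open mouth, so that all three jars stand upright in one closed row against the end stop, and then push the gate fully shut behind them. Push gently, do not tip the jars, and leave the sachet tub, the shaker and the tape roll where they are.

Things in the scene. Friction and masses are not known exactly. Their poses are not given: they have to be found in the camera images.
- fence: Fixed fence: lane between two white plastic bars (30 mm high, 12 thick), one end closed by a white end stop 74 mm high; jars slide on the table itself. Lane 66 mm wide (80 at the mouth), 183 mm from mouth to stop; steel foot strips 3 mm high reach 63 mm from the middle line. Origin: middle of the mouth, on the table. +y points straight out of the mouth, -y into the lane; the gate hinge is on the -x side.
- end_stop (a point): Middle of the end stop's inner face, at table height, 183 mm inside the mouth.
- gate_hinge (a point): The gate's upright hinge axis, at table height: 48.5 mm to the fence's -x side and 6 mm out from the mouth.
- gate (a joint): Gate angle about its hinge, rad. 0 = shut, straight across the mouth; grows as it swings out and away, anticlockwise seen from above (1.57 = pointing straight out of the mouth, 2.4 = its limit). Friction hinge (about 0.05 N m): it stays where it is left.
- gate_post (a point): Middle of the steel finger post on the outside of the gate, 35 mm above the table: post 14 mm across, black 17 mm head, top 62 mm above the table, 58 mm from the hinge axis and 6 mm to the outside. The gate itself is a steel flat 96 mm long, 6 mm thick, 6 to 32 mm above the table. Shut, its inner face lies at the mouth and the post 12 mm outside the mouth.
- last_jar: The sample jar to be pushed, standing by itself on the table out in front of the fence's mouth: clear round jar with a black lid, 67 mm high, about 90 g, smooth (friction about 0.25 on the table). Clear foot rim 60 mm across (up to 6 mm), body 56 mm up to 58 mm, lid 60 mm from 61 to 67 mm. Origin: middle of its underside. The same as the two jars in the fence.
- middle_jar: Same kind of sample jar, already in the lane, nearer the mouth. Origin: middle of its underside.
- inner_jar: Same kind of sample jar, already in the lane, nearer the end stop. Origin: middle of its underside. Closed up, the jars touch at lids and feet and stand 60 mm apart; the inner one stands 30 mm and the last one 150 mm from the end stop.
- sachet_tub: Bystander: open white plastic tub of sachets, 71 mm across and 64 mm high, no lid. Origin: middle of its underside. It and the shaker may stand in each other's place.
- shaker: Bystander: sprinkle shaker with white cap, 46 mm across, 95 mm high. Origin: middle of its underside.
- tape_roll: Bystander: roll of clear tape lying flat, 88 mm across, 25 mm high. Origin: middle of its underside.

How it is judged:
By the outcome, as a careful person would: the job done as asked, in the order asked, and still so for the second after the job is handed in, with the robot touching nothing.
It also fails if it takes over 72 s, if anything falls off the work surface, if the arm or the gripper's body presses on something with over 40 N, if the wrist force passes 120 N, or if a joint passes its speed limit or range.

## Working session

There is one attempt and no reset: what is moved stays moved. The work goes in short steps, Python scripts to look and compute and a tool call to move; the robot and the scene stay as the last step left them, time stands still between calls to the robot, and variables do not carry over. Pictures are saved under pics/ and viewed, at most 10 in all, crops included, and the job is handed in when it is done.

Besides the shell and the picture viewer there is one more tool, called after "Request:" as name([rows], argument=value, ...), one row to a line, values as JSON. move_arm: Moves the arm, as the interface text tells. Its arguments: {"type":"object","properties":{"motion":{"type":"array"},"force":{"type":"number"}},"required":["motion"]}

```bash
mkdir -p pics; cat > h.py <<'E'
import numpy as np,cv2
from workcell import env,imaging
def cam(n):
    d=imaging.read_camera(n); d['f']=240/np.tan(np.radians(d['fov_y'])/2)
    d['R']=cv2.Rodrigues(np.array(d['rvec'],float))[0]; d['t']=np.array(d['tvec'],float).ravel(); return d
def rays(d,px):
    px=np.asarray(px,float).reshape(-1,2); s=(px-[d['cx'],d['cy']])/d['f']; u=s.copy()
    for _ in range(20): u=s/(1+d['k1']*(u**2).sum(1,keepdims=True))
    return u
def onplane(d,px,z):
    u=rays(d,px); v=np.c_[u,np.ones(len(u))]@d['R']; c=-d['R'].T@d['t']
    return c+v*((z-c[2])/v[:,2])[:,None]
def cloud(d):
    yy,xx=np.mgrid[:480,:640]; u=rays(d,np.c_[xx.ravel(),yy.ravel()]); z=d['depth'].ravel()[:,None]
    return ((np.c_[u,np.ones(len(u))]*z-d['t'])@d['R']).reshape(480,640,3)
def proj(d,P):
    p=np.asarray(P,float).reshape(-1,3)@d['R'].T+d['t']; u=p[:,:2]/p[:,2:]; u=u*(1+d['k1']*(u**2).sum(1,keepdims=True))
    return u*d['f']+[d['cx'],d['cy']]
def save(d,n): cv2.imwrite('pics/'+n+'.png',d['img'][:,:,::-1])
E
python3 - <<'E'
from h import *
for n in('scene','top'):
    d=cam(n); save(d,n+'0'); print(n,-d['R'].T@d['t'],d['R'][2],d['f'])
o=env.get_obs(); print(o['position'],o['eef_rot'],o['time'],o['wrist_force'])
E
```

```text
scene [-188.35949927 1092.77460238  580.6976489 ] [ 0.54353202 -0.73319155 -0.40866012] 504.04031604327866
top [ 217.61519992  200.27015381 1194.07885411] [ 0.24377364 -0.01447338 -0.96972415] 481.24475544204915
[ 254.51996242 -597.35101011  238.22282565] [-1.17718086e-03  9.79781947e-01  2.00064686e-01 -2.68338448e-04] 0.1 [-1.16851448  0.66210042 -0.28433778]
```

View pics/top0.png

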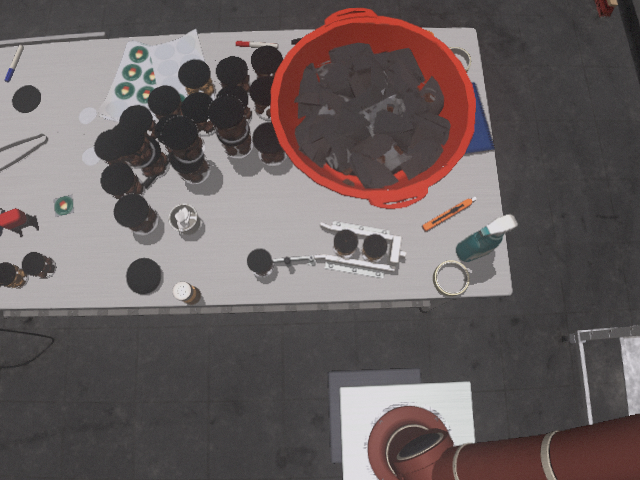

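View pics/scene0.png

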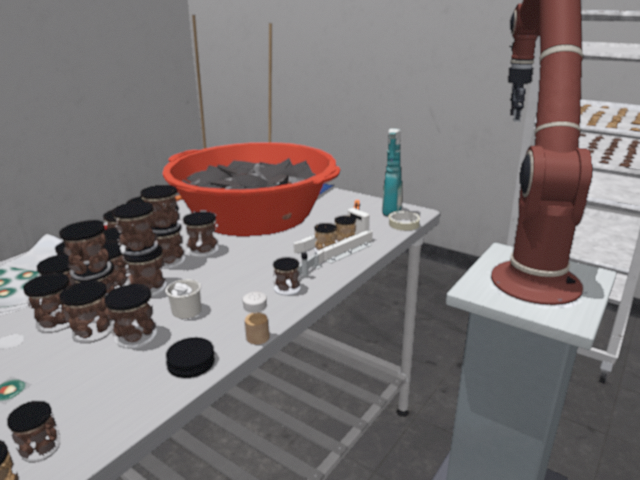

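The top view shows the lone jar at (260,261), the gate reaching towards it from the hinge near (322,258), the fence at (322-402, 222-272) with jars at (345,241) and (375,246). The tub is at (184,218), the shaker at (186,292) and the tape roll at (451,278).

```bash
python3 - <<'E'
from h import *
d=cam('top'); C=cloud(d)
crop=d['img'][205:305,230:420]; cv2.imwrite('pics/c1.png',cv2.resize(crop[:,:,::-1],None,fx=4.2,fy=4.2,interpolation=cv2.INTER_CUBIC))
np.save('C.npy',C)
for p in [(260,261),(345,241),(375,246),(184,218),(186,292),(143,276),(420,290),(300,290)]: print(p,C[p[1],p[0]].round(0))
g=cv2.cvtColor(d['img'],cv2.COLOR_RGB2GRAY)
m=((g<60)).astype(np.uint8)
n,l,s,c=cv2.connectedComponentsWithStats(m[205:305,230:420])
for i in range(1,n):
    if s[i,4]>20:
        q=c[i]+[230,205]; print(s[i],q.round(1),onplane(d,q,67).round(1), onplane(d,q,62).round(1))
# bars: points with z 25..35 ; stop z 68..80
P=C[215:285,310:415].reshape(-1,3); 
for a,b in((24,36),(70,80)):
    Q=P[(P[:,2]>a)&(P[:,2]<b)]; print(len(Q),cv2.minAreaRect(Q[:,:2].astype(np.float32)) if len(Q)>3 else 0)
E
```

```text
(260, 261) [449. 341.  65.]
(345, 241) [492. 136.  67.]
(375, 246) [479.  63.  60.]
(184, 218) [565. 531.  58.]
(186, 292) [376. 511.  90.]
(143, 276) [429. 641.  20.]
(420, 290) [376. -51.  -3.]
(300, 290) [387. 250.  -7.]
[134  36  10   8  25] [368.3 244.1] [[482.3  79.9  67. ]] [[483.5  79.4  62. ]]
[145  36  11  15  40] [380.  248.7] [[470.   52.4  67. ]] [[471.2  51.8  62. ]]
711 ((483.92059326171875, 100.36976623535156), (231.95603942871094, 100.38701629638672), 79.40255737304688)
207 ((481.04241943359375, 77.26020050048828), (142.7112579345703, 65.72383880615234), 78.40914154052734)
```

View pics/c1.png

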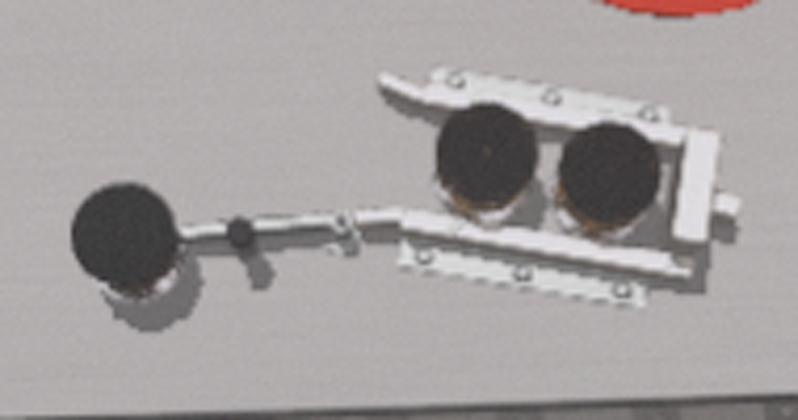

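The crop shows the gate swung slightly past straight out, with its tip touching or under the lone jar's lid (crop 180,235). The post head is at crop (240,232), the hinge at (345,225), and the end stop top spans crop (675-718, 130-240).

```bash
python3 - <<'E'
from h import *
d=cam('top'); s=cam('scene'); C=cloud(d)
g=cv2.cvtColor(d['img'],cv2.COLOR_RGB2GRAY)
print(g[261,260],g[241,345],g[270,300])
x0,y0=230,205
m=(g<75).astype(np.uint8)[205:305,230:420]; m=cv2.morphologyEx(m,cv2.MORPH_OPEN,cv2.getStructuringElement(2,(9,9)))
n,l,st,c=cv2.connectedComponentsWithStats(m)
for i in range(1,n):
    q=c[i]+[x0,y0]; print('lid',st[i],q.round(1),onplane(d,q,67).round(1))
T=lambda p,z:onplane(d,np.array(p,float)/4.2-.4+[x0,y0],z).round(1)
print('stop',T([(690,130),(718,130),(708,240),(675,238)],74))
print('post',T((240,231),62)); print('hinge',T((345,222),32)); print('gate tip',T((182,233),32))
print('upper bar inner edge',T([(440,107),(672,140)],30),'lower inner',T([(402,210),(672,262)],30))
# scene: lid of lone jar
gs=cv2.cvtColor(s['img'],cv2.COLOR_RGB2GRAY)
ms=(gs[255:300,265:310]<50).astype(np.uint8)
n,l,st,c=cv2.connectedComponentsWithStats(ms)
for i in range(1,n):
    if st[i,4]>40: print('scene dark',st[i],(c[i]+[265,255]).round(1),onplane(s,c[i]+[265,255],67).round(1))
B=C[205:270,450:520].reshape(-1,3); print('bottle top z',np.nanmax(B[:,2])); print('bowl z',np.nanmax(C[20:200,270:470,2]))
cr=s['img'][200:310,230:410]; cv2.imwrite('pics/s1.png',cv2.resize(cr[:,:,::-1],None,fx=4.4,fy=4.4,interpolation=cv2.INTER_CUBIC))
E
```

```text
63 70 177
lid [104  25  23  23 422] [345.2 241.1] [[491.5 135.3  67. ]]
lid [134  30  23  23 433] [374.7 246. ] [[477.1  64.8  67. ]]
lid [ 17  44  25  26 467] [259.4 261.3] [[448.3 342.2  67. ]]
stop [[499.8  17.7  74. ]
 [499.3   1.5  74. ]
 [435.2  11.8  74. ]
 [437.   30.4  74. ]]
post [[451.4 277.2  62. ]]
hinge [[461.1 217.5  32. ]]
gate tip [[457.4 313.2  32. ]]
upper bar inner edge [[529.7 159.1  30. ]
 [505.1  21.7  30. ]] lower inner [[467.6 183.8  30. ]
 [431.4  26.5  30. ]]
scene dark [  9   3  24  13 233] [285.9 264.1] [[446.2 351.2  67. ]]
bottle top z 1194.078854112018
bowl z 1194.078854112018
```

View pics/s1.png

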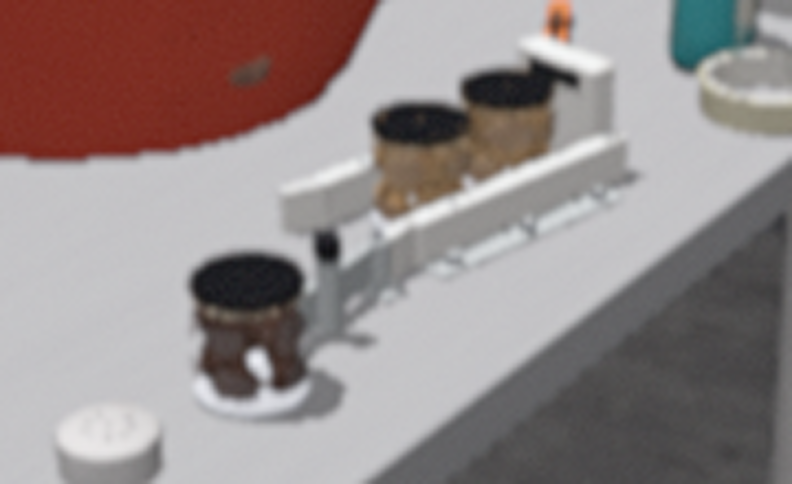

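The scene crop shows the lone jar upright at crop (247,330), its side at the gate tip near the post (327,245). The two fence jars have gaps before the stop. In fence terms, the mouth is at about (504.6, 203.3), +y_f = (0.198, 0.980), and the gate angle is about 1.78. All of these match the sizes given, so I start moving.

Request:
move_arm([
  [[0,0,0],[225,198,140],36],
  [[0,0,0],[225,198,140],36],
  [[0,0,0],[225,198,140],36],
  [[0,0,0],[225,198,140],36],
  [[0,0,0],[225,198,140],36],
  [[0,0,0],[225,198,140],36],
  [[0,0,0],[225,198,140],36],
  [[0,0,0],[225,198,140],36],
  [[0,0,-8],[325,598,140],36],
  [[0,0,-8],[325,598,140],36],
  [[0,0,-8],[325,598,140],36],
  [[0,0,-8],[325,598,140],36],
  [[0,0,-8],[325,598,140],36],
  [[0,0,-8],[325,598,140],36],
  [[0,0,-8],[325,598,140],36],
  [[0,0,-8],[325,598,140],36],
  [[0,0,-8],[325,598,140],36],
  [[0,0,-8],[325,598,140],36],
  [[0,0,-8],[325,598,140],36],
  [[0,0,-8],[325,598,140],36],
], force=20)

```text
time: 1.92
position: [579.9, 3.6, 378.9]
eef_rot: [-0.001, 0.991, 0.135, -0.0]
wrist_force: [0.0, -0.8, -0.2]
width: 35.8
grasp_force: 0.0
```

Request:
move_arm([
  [[0,0,0],[-199,324,-150],36],
  [[0,0,0],[-199,324,-150],36],
  [[0,0,0],[-199,324,-150],36],
  [[0,0,0],[-199,324,-150],36],
  [[0,0,0],[-199,324,-150],36],
  [[0,0,0],[-199,324,-150],36],
  [[0,0,0],[-199,324,-150],36],
  [[0,0,0],[-199,324,-150],36],
  [[0,0,0],[-199,324,-150],36],
  [[0,0,0],[-199,324,-150],36],
  [[0,0,0],[-199,324,-150],36],
  [[0,0,0],[-199,324,-300],36],
  [[0,0,0],[-199,324,-300],36],
  [[0,0,0],[-199,324,-300],36],
  [[0,0,0],[-199,324,-300],36],
  [[0,0,0],[-199,324,-300],36],
  [[0,0,0],[-199,324,-300],36],
])

```text
time: 3.33
position: [381.6, 322.4, 78.8]
eef_rot: [0.001, 0.991, 0.13, -0.001]
wrist_force: [0.4, -0.3, 0.6]
width: 36.1
grasp_force: 0.0
```

```bash
python3 - <<'E'
from h import *
o=env.get_obs(); print(o['q'],o['position'],o['wrist_force'])
d=cam('scene'); cr=d['img'][180:330,180:410]; cv2.imwrite('pics/s2.png',cv2.resize(cr[:,:,::-1],None,fx=3.4,fy=3.4,interpolation=cv2.INTER_CUBIC))
E
```

```text
[-0.63590666  0.62629742 -0.16385348  2.0137399   0.19618125  0.51865416
 -2.25004276] [381.5816728  322.39879234  78.8105016 ] [ 0.37090376 -0.27843311  0.60135527]
```

View pics/s2.png

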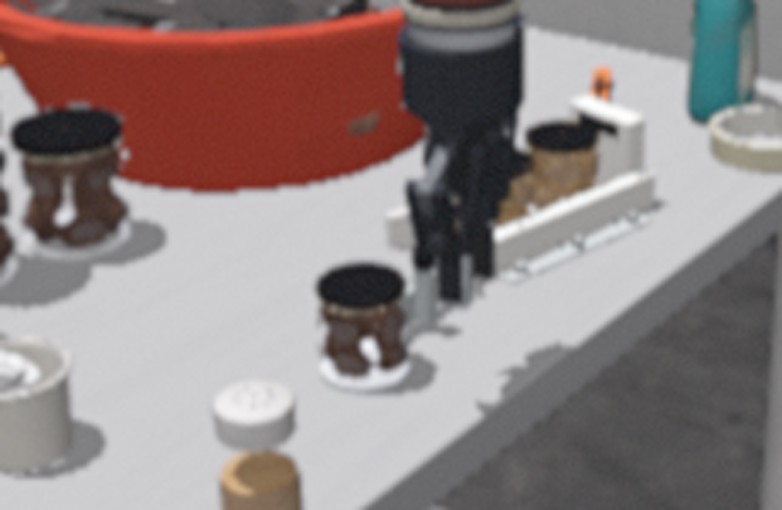

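The view shows both fingers behind the jar on the robot side, lined up with it (crop 360,330), and clear of the post. Next I descend and push.

Request:
move_arm([
  [[0,0,0],[0,0,-15],36],
  [[0,0,0],[0,0,-33],36],
  [[0,0,0],[0,0,-33],36],
  [[0,0,0],[8,2,-33],36],
  [[0,0,0],[16,4,-33],36],
  [[0,0,0],[23,6,-33],36],
  [[0,0,0],[29,8,-33],36],
  [[0,0,0],[35,9,-33],36],
  [[0,0,0],[41,11,-33],36],
  [[0,0,0],[46,12,-33],36],
  [[0,0,0],[52,14,-33],36],
  [[0,0,0],[58,16,-33],36],
  [[0,0,0],[64,17,-33],36],
  [[0,0,0],[70,19,-33],36],
  [[0,0,0],[75,20,-33],36],
  [[0,0,0],[81,22,-33],36],
  [[0,0,0],[87,23,-33],36],
  [[0,0,0],[93,25,-33],36],
  [[0,0,0],[98,26,-33],36],
  [[0,0,0],[98,26,-33],36],
])

```text
time: 5.05
position: [480.5, 350.2, 46.3]
eef_rot: [-0.0, 0.991, 0.131, 0.001]
wrist_force: [-0.3, 0.3, -0.3]
width: 36.0
grasp_force: 0.0
```

```bash
cat >> h.py <<'E'
X=np.array([.980,-.198]);Y=np.array([.198,.980]);O=np.array([504.6,203.3])
def fc(p): r=np.asarray(p)[...,:2]-O; return np.c_[r@X,r@Y].round(1)
def lids(d,thr=75):
    g=cv2.cvtColor(d['img'],cv2.COLOR_RGB2GRAY); m=(g<thr).astype(np.uint8)[205:305,200:420]
    m=cv2.morphologyEx(m,cv2.MORPH_OPEN,cv2.getStructuringElement(2,(9,9))); n,l,st,c=cv2.connectedComponentsWithStats(m)
    for i in range(1,n):
        p=onplane(d,c[i]+[200,205],67)[0]; print('lid',st[i],p.round(1),fc(p))
E
python3 - <<'E'
from h import *
o=env.get_obs(); print(o['position'],fc(o['position']),o['wrist_force'])
d=cam('top'); lids(d); cr=d['img'][180:320,200:420]; cv2.imwrite('pics/c3.png',cv2.resize(cr[:,:,::-1],None,fx=3.5,fy=3.5))
E
```

```text
[480.49546868 350.24699333  46.34123082] [[-52.7 139.2]] [-0.32909994  0.31936563 -0.31878359]
lid [ 31  25  30  24 382] [498.9 374.7  67. ] [[-39.6 166.8]]
lid [171  30  16  21 228] [480.7  54.1  67. ] [[   6.2 -151. ]]
lid [116  55  54  45 979] [389.5 147.4  67. ] [[-101.7  -77.6]]
lid [ 75  57  38  43 640] [390.6 264.   67. ] [[-123.8   36.9]]
lid [165  75  21  25 363] [362.   73.2  67. ] [[-114.  -155.8]]
```

View pics/c3.png

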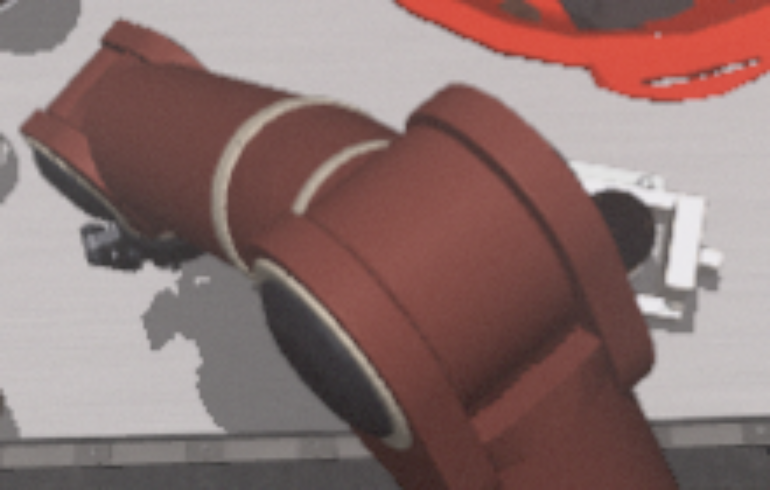

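The arm hides the jar from the top camera, so I'll use the scene camera. I finish the push to the midline, then back off and rise.

Request:
move_arm([
  [[0,0,0],[6,2,0],36],
  [[0,0,0],[12,3,0],36],
  [[0,0,0],[18,5,0],36],
  [[0,0,0],[22,6,0],36],
  [[0,0,0],[25,7,0],36],
  [[0,0,0],[25,7,0],36],
  [[0,0,0],[15,4,0],36],
  [[0,0,0],[-5,-1,0],36],
  [[0,0,0],[-30,-8,0],36],
  [[0,0,0],[-30,-8,40],36],
  [[0,0,0],[-30,-8,80],36],
  [[0,0,0],[-30,-8,110],36],
  [[0,0,0],[-30,-8,110],36],
])

```text
time: 6.18
position: [451.8, 345.2, 163.1]
eef_rot: [-0.004, 0.991, 0.131, 0.006]
wrist_force: [1.0, 0.1, -0.3]
width: 36.0
grasp_force: 0.0
```

```bash
cat >> h.py <<'E'
def slid(s,P,r=26,thr=50):
    q=proj(s,[P[0],P[1],67])[0].astype(int); x0,y0=q-r
    g=cv2.cvtColor(s['img'],cv2.COLOR_RGB2GRAY)[y0:y0+2*r,x0:x0+2*r]
    n,l,st,c=cv2.connectedComponentsWithStats((g<thr).astype(np.uint8))
    for i in range(1,n):
        if st[i,4]>30:
            k,_=cv2.findContours((l==i).astype(np.uint8),0,1); b=st[i]
            ctr=np.array([b[0]+b[2]/2-.5,0])+[x0,y0]
            p=onplane(s,c[i]+[x0,y0],67)[0]; print('slid',b+np.array([x0,y0,0,0,0]),(c[i]+[x0,y0]).round(1),p.round(1),fc(p))
E
python3 - <<'E'
from h import *
o=env.get_obs(); print(o['position'],fc(o['position']))
s=cam('scene'); slid(s,(537,366)); 
cr=s['img'][150:330,180:410]; cv2.imwrite('pics/s4.png',cv2.resize(cr[:,:,::-1],None,fx=3.3,fy=3.3,interpolation=cv2.INTER_CUBIC))
E
```

```text
[451.79892272 345.17161672 163.06595427] [[-79.8 128.6]]
slid [239 253  23  11 204] [249.9 257.9] [532.1 373.7  67. ] [[ -6.8 172.5]]
```

View pics/s4.png

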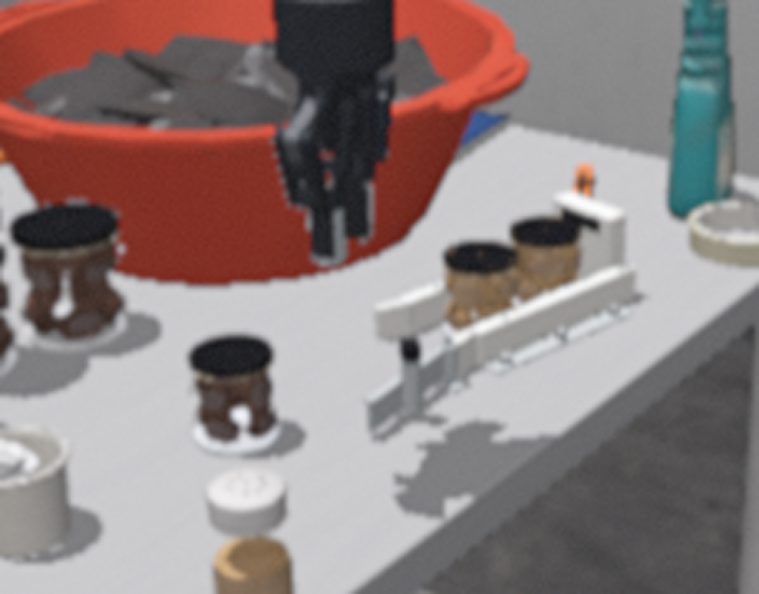

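The view shows the jar standing upright at crop (232,395), clear of the gate and in front of the mouth, about on the midline (x_f≈-3). Next I go round behind it, turning the fingers across the lane.

Request:
move_arm([
  [[0,0,63.5],[102,92,0],36],
  [[0,0,63.5],[102,92,0],36],
  [[0,0,63.5],[102,92,0],36],
  [[0,0,63.5],[102,92,0],36],
  [[0,0,63.5],[102,92,0],36],
  [[0,0,63.5],[102,92,0],36],
  [[0,0,63.5],[102,92,0],36],
  [[0,0,63.5],[102,92,0],36],
  [[0,0,63.5],[102,92,0],36],
  [[0,0,63.5],[102,92,0],36],
  [[0,0,63.5],[102,92,-40],36],
  [[0,0,63.5],[102,92,-80],36],
  [[0,0,63.5],[102,92,-110],36],
  [[0,0,63.5],[102,92,-110],36],
  [[0,0,63.5],[102,92,-110],36],
])

```text
time: 7.48
position: [549.6, 432.9, 43.9]
eef_rot: [0.0, 0.774, 0.633, -0.003]
wrist_force: [-0.0, 0.9, 0.2]
width: 36.1
grasp_force: 0.0
```

```bash
python3 - <<'E'
from h import *
o=env.get_obs(); print(o['position'],fc(o['position']),o['eef_rot'],o['q'],o['wrist_force'])
s=cam('scene'); slid(s,(537,366))
E
```

```text
[549.55851548 432.8549898   43.878139  ] [[ -1.4 233.9]] [ 1.17269314e-04  7.74395675e-01  6.32695937e-01 -2.67897833e-03] [-0.46730518  0.9402062  -0.45015925  1.42115596  0.46801742  0.89279357
 -1.25465593] [-2.40810598e-05  9.30263339e-01  2.27712641e-01]
slid [224 230  38  50 626] [236.9 254.9] [566.6 379.6  67. ] [[ 25.8 185. ]]
```

Request:
move_arm([
  [[0,0,0],[0,-10,2],36],
  [[0,0,0],[-2,-20,2],36],
  [[0,0,0],[-4,-27,2],36],
  [[0,0,0],[-5,-34,2],36],
  [[0,0,0],[-7,-41,2],36],
  [[0,0,0],[-8,-48,2],36],
  [[0,0,0],[-9,-55,2],36],
  [[0,0,0],[-11,-62,2],36],
  [[0,0,0],[-12,-69,2],36],
  [[0,0,0],[-14,-75,2],36],
  [[0,0,0],[-15,-82,2],36],
  [[0,0,0],[-16,-89,2],36],
  [[0,0,0],[-18,-96,2],36],
  [[0,0,0],[-19,-103,2],36],
  [[0,0,0],[-21,-110,2],36],
  [[0,0,0],[-22,-117,2],36],
  [[0,0,0],[-23,-123,2],36],
  [[0,0,0],[-25,-130,2],36],
  [[0,0,0],[-26,-137,2],36],
  [[0,0,0],[-26,-137,2],36],
])

```text
time: 9.2
position: [524.7, 294.4, 48.0]
eef_rot: [0.001, 0.775, 0.633, -0.001]
wrist_force: [-1.1, -0.6, 0.1]
width: 36.2
grasp_force: 0.0
```

```bash
python3 - <<'E'
from h import *
o=env.get_obs(); print(o['position'],fc(o['position']),o['eef_rot'],o['wrist_force'])
s=cam('scene'); 
cr=s['img'][170:310,210:410]; cv2.imwrite('pics/s5.png',cv2.resize(cr[:,:,::-1],None,fx=3.8,fy=3.8,interpolation=cv2.INTER_CUBIC))
E
```

```text
[524.73570458 294.44216385  48.03644074] [[ 1.7 93.3]] [ 0.00078737  0.77451153  0.6325582  -0.0011829 ] [-1.07161153 -0.63528176  0.10279548]
```

View pics/s5.png

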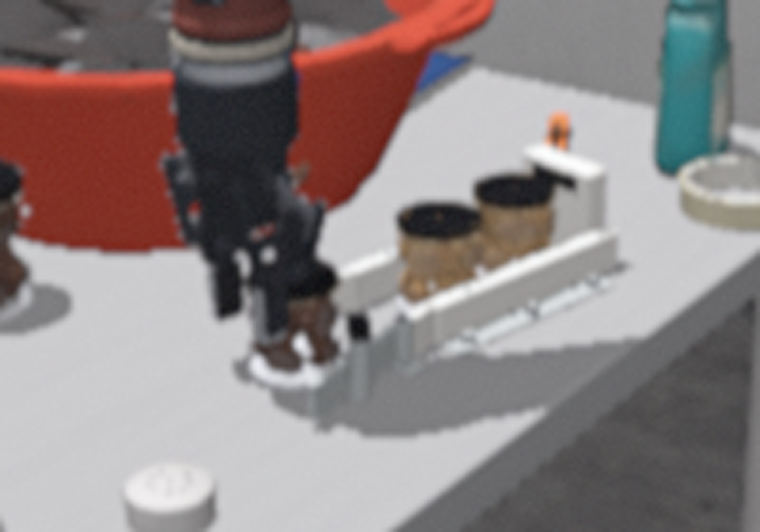

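The view shows the jar upright at crop (300,330) near the gate tip. It may be off-centre towards the gate side relative to the fingers (crop 225,310 and 268,330), so I check its foot position numerically.

```bash
python3 - <<'E'
from h import *
s=cam('scene')
def w(x,y,z): return [*(O+x*X+y*Y),z]
P=lambda *a:((proj(s,[w(*a)])[0]-[210,170])*3.8).round(0)
for x in(0,-10,-20): print(x,'lid',P(x,60,67),'foot',P(x,60,0),'foot L/R',P(x+28,70,0),P(x-28,50,0))
print('tips',P(18,93,40),P(-18,93,40),'inner lead',P(18,82,40),P(-18,82,40))
print('gate tip',P(-48.5+96*np.cos(1.78),6+96*np.sin(1.78),32))
# bright foot near crop (290,375)
for p in [(250,370),(290,385),(333,360)]: print(p,onplane(s,np.array(p)/3.8+[210,170],1).round(0),fc(onplane(s,np.array(p)/3.8+[210,170],1)))
C=cloud(s)
sub=C[240:275,270:305].reshape(-1,3); sub=sub[(sub[:,2]>10)&(sub[:,2]<58)]; f=fc(sub); k=(f[:,1]<100)&(f[:,1]>25)&(abs(f[:,0])<45); np.set_printoptions(suppress=True)
print(np.percentile(f[k],[2,25,50,75,98],axis=0))
E
```

```text
0 lid [292. 273.] foot [296. 367.] foot L/R [257. 358.] [336. 377.]
-10 lid [302. 278.] foot [306. 373.] foot L/R [266. 363.] [346. 383.]
-20 lid [312. 283.] foot [316. 378.] foot L/R [276. 368.] [357. 388.]
tips [235. 319.] [271. 338.] inner lead [248. 313.] [284. 332.]
gate tip [315. 381.]
(250, 370) [[537. 283.   1.]] [[16.3 84.5]]
(290, 385) [[503. 284.   1.]] [[-17.1  78.8]]
(333, 360) [[502. 242.   1.]] [[-10.5  37.5]]
[[-29.4    43.328]
 [-23.4    55.5  ]
 [-17.5    68.1  ]
 [ -9.2    82.7  ]
 [ 22.672  96.436]]
```

The foot position fits x_f≈0, so the jar is centred in the fingers. I continue into the mouth.

Request:
move_arm([
  [[0,0,0],[-2,-5,0],36],
  [[0,0,0],[-3,-10,0],36],
  [[0,0,0],[-4,-15,0],36],
  [[0,0,0],[-5,-20,0],36],
  [[0,0,0],[-6,-25,0],36],
  [[0,0,0],[-7,-29,0],36],
  [[0,0,0],[-8,-34,0],36],
  [[0,0,0],[-9,-39,0],36],
  [[0,0,0],[-10,-44,0],36],
  [[0,0,0],[-11,-49,0],36],
  [[0,0,0],[-12,-54,0],36],
  [[0,0,0],[-13,-59,0],36],
  [[0,0,0],[-14,-64,0],36],
  [[0,0,0],[-15,-69,0],36],
  [[0,0,0],[-16,-73,0],36],
  [[0,0,0],[-17,-77,0],36],
  [[0,0,0],[-17,-77,0],36],
])

```text
time: 10.72
position: [507.6, 218.7, 48.2]
eef_rot: [0.0, 0.774, 0.633, -0.001]
wrist_force: [0.1, -0.3, 0.9]
width: 35.8
grasp_force: 0.0
```

```bash
cat > st.py <<'E'
from h import *
o=env.get_obs(); print(o['time'],o['position'].round(1),fc(o['position']),np.round(o['wrist_force'],2))
d=cam('top'); save(d,'t%d'%(o['time']*100)); lids(d)
s=cam('scene'); save(s,'s%d'%(o['time']*100))
def w(x,y,z): return [*(O+x*X+y*Y),z]
for y in(-33,-93,-153): slid(s,w(0,y,67),14)
E
python3 st.py
```

```text
10.7167 [507.6 218.7  48.2] [[-0.1 15.6]] [ 0.09 -0.3   0.89]
lid [ 101    0   64   48 1633] [533.4 169.3  67. ] [[ 34.9 -27.6]]
lid [ 195    0   25   51 1004] [520.3 -20.2  67. ] [[  59.6 -215.9]]
lid [168   2  26  28 481] [540.9  46.5  67. ] [[  66.7 -146.5]]
lid [ 91  10  16  15 140] [542.9 246.7  67. ] [[28.9 50.1]]
lid [138  26  23  23 430] [489.3 126.6  67. ] [[  0.1 -78.2]]
lid [164  30  23  24 434] [477.2  64.6  67. ] [[   0.6 -141.4]]
lid [195  40  25  60 757] [409.7 -16.2  67. ] [[ -49.5 -233.9]]
slid [301 216  28  28 448] [313.  228.5] [511.2 163.7  67. ] [[ 14.3 -37.5]]
slid [318 217  28  20 242] [329.8 225.7] [486.3 125.3  67. ] [[ -2.5 -80.1]]
slid [335 215  26  15 157] [345.1 220.3] [473.3  74.2  67. ] [[  -5.2 -132.7]]
```

The middle jar now moves with the pushed jar, and about 15 mm remains to the stop. From here I push slowly.

Request:
move_arm([
  [[0,0,0],[-1,-3,0],36],
  [[0,0,0],[-1,-6,0],36],
  [[0,0,0],[-2,-8,0],36],
  [[0,0,0],[-2,-10,0],36],
  [[0,0,0],[-2,-12,0],36],
  [[0,0,0],[-3,-13,0],36],
  [[0,0,0],[-3,-14,0],36],
  [[0,0,0],[-3,-14,0],36],
  [[0,0,0],[-3,-14,0],36],
])

```text
time: 11.57
position: [504.8, 205.9, 48.3]
eef_rot: [0.0, 0.774, 0.633, -0.0]
wrist_force: [0.4, 0.7, 1.2]
width: 35.7
grasp_force: 0.6
```

```bash
python3 st.py | grep -v 'slid'
```

```text
11.5667 [504.8 205.9  48.3] [[-0.3  2.6]] [0.44 0.69 1.2 ]
lid [ 107    0   66   50 2129] [524.2 144.7  67. ] [[ 30.8 -53.5]]
lid [175   0  27  31 560] [541.5  28.4  67. ] [[  70.8 -164.1]]
lid [202   0  18  48 666] [524.7 -29.3  67. ] [[  65.7 -223.9]]
lid [ 97  11  16  15 143] [540.3 231.8  67. ] [[29.3 35. ]]
lid [167  30  24  24 437] [476.   55.9  67. ] [[   1.2 -150.1]]
lid [202  41  18  46 432] [429.3 -23.   67. ] [[ -29.  -236.7]]
lid [215  90   5  10  44] [343.3 -28.1  67. ] [[-112.2 -258.7]]
```

Request:
move_arm([
  [[0,0,0],[0,-1,0],36],
  [[0,0,0],[0,-2,0],36],
  [[0,0,0],[0,-2,0],36],
  [[0,0,0],[0,-2,0],36],
  [[0,0,0],[0,-2,0],36],
])

```text
time: 12.08
position: [504.8, 204.4, 48.4]
eef_rot: [-0.0, 0.774, 0.633, 0.0]
wrist_force: [0.7, 1.9, 0.9]
width: 36.2
grasp_force: 1.1
```

```bash
python3 st.py | egrep '^[0-9]| 476|477|475'
```

```text
12.0833 [504.8 204.4  48.4] [[0.  1.1]] [0.66 1.89 0.88]
```

Request:
move_arm([
  [[0,0,0],[0,-1,0],36],
  [[0,0,0],[0,-1,0],36],
  [[0,0,0],[0,-2,0],36],
  [[0,0,0],[0,-2,0],36],
  [[0,0,0],[0,-2,0],36],
])

```text
time: 12.6
position: [505.1, 203.4, 48.7]
eef_rot: [-0.001, 0.774, 0.634, 0.001]
wrist_force: [-0.4, 5.1, 0.3]
width: 36.2
grasp_force: 2.6
```

```bash
python3 st.py | grep -v slid
```

```text
12.6 [505.1 203.4  48.7] [[0.5 0.2]] [-0.36  5.15  0.33]
lid [ 108    0   67   49 2098] [523.3 140.5  67. ] [[ 30.8 -57.9]]
lid [204   0  16  46 562] [526.6 -31.8  67. ] [[  68.1 -226. ]]
lid [178   4  25  27 459] [535.6  21.5  67. ] [[  66.4 -172.1]]
lid [100  11  15  15 136] [539.6 226.3  67. ] [[29.7 29.5]]
lid [168  30  24  24 433] [476.6  54.1  67. ] [[   2.1 -151.8]]
lid [204  40  16  34 338] [439.7 -24.3  67. ] [[ -18.6 -235.9]]
```

A force of 5 N with the tool at the predicted spot means the row is closed on the stop. I retreat straight back, rise and move to the outside of the gate, closing and turning the fingers on the way.

Request:
move_arm([
  [[0,0,0],[2,10,0],36],
  [[0,0,0],[5,25,0],36],
  [[0,0,0],[9,45,0],36],
  [[0,0,0],[9,45,30],36],
  [[0,0,0],[9,45,70],0],
  [[0,0,0],[9,45,110],0],
  [[0,0,14],[-20,60,110],0],
  [[0,0,28],[-50,65,110],0],
  [[0,0,35],[-70,70,110],0],
  [[0,0,42],[-98,74,110],0],
  [[0,0,49],[-98,74,110],0],
  [[0,0,56],[-98,74,110],0],
  [[0,0,63],[-98,74,110],0],
  [[0,0,70],[-98,74,110],0],
  [[0,0,77],[-98,74,110],0],
  [[0,0,84],[-98,74,110],0],
  [[0,0,91],[-98,74,110],0],
  [[0,0,98],[-98,74,110],0],
  [[0,0,102],[-98,74,110],0],
  [[0,0,102],[-98,74,110],0],
])

```text
time: 14.37
position: [406.8, 275.3, 157.7]
eef_rot: [-0.0, 0.007, 1.0, -0.002]
wrist_force: [-0.6, -0.8, -0.4]
width: 0.3
grasp_force: 0.0
```

```bash
python3 st.py; python3 - <<'E'
from h import *
s=cam('scene'); cr=s['img'][170:310,210:410]; cv2.imwrite('pics/s7.png',cv2.resize(cr[:,:,::-1],None,fx=3.8,fy=3.8,interpolation=cv2.INTER_CUBIC)); o=env.get_obs(); print(o['q'],o['eef_rot'],o['width'])
E
```

```text
14.3667 [406.8 275.3 157.7] [[-110.1   51.2]] [-0.6  -0.81 -0.36]
lid [213  43   7  12  68] [455.6 -34.9  67. ] [[  -0.9 -243.2]]
lid [  87   46  115   23 1064] [450.1 152.6  67. ] [[-43.4 -60.5]]
lid [ 52  54  29  13 255] [438.6 327.1  67. ] [[-89.2 108.3]]
slid [305 222  24  16 205] [317.7 231. ] [492.5 169.4  67. ] [[ -5.2 -35.6]]
slid [318 216  28  21 244] [330.7 225.8] [483.9 124.7  67. ] [[ -4.8 -81.1]]
slid [335 215  25  14 169] [345.3 220.2] [473.3  73.2  67. ] [[  -5.  -133.7]]
[ 0.01116421  0.69167706 -1.03816333  1.95252897  0.74494679  0.94488541
  0.14413084] [-7.43414828e-04  1.17009988e-02  9.99930843e-01 -9.18528643e-04] -0.048148178203951585
```

View pics/s7.png

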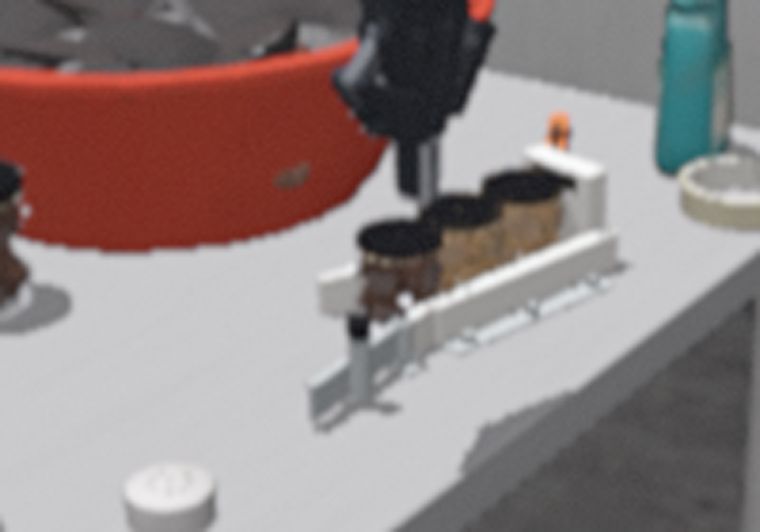

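The view shows all three jars upright in one closed row in the lane, with the gate still open (post at crop 358,330) and its tip at (318,390). I compute the arc for closing the gate.

```bash
python3 - <<'E'
from h import *
H=np.array([458.3,218.8])
def T(phi,m): 
    a=np.radians(phi); u=np.array([np.cos(a),np.sin(a)]); n=np.array([-u[1],u[0]]); return H+58*u+(6+19.5+m)*n
a=np.array([406.8,276.1])
for phi in list(range(90,-12,-6))+[-11.4]: print(phi, (T(phi,0)-a).round(0), round(phi-90.6,1))
E
```

```text
90 [26.  1.] -0.6
84 [32.  3.] -6.6
78 [39.  5.] -12.6
72 [45.  6.] -18.6
66 [52.  6.] -24.6
60 [58.  6.] -30.6
54 [65.  5.] -36.6
48 [71.  3.] -42.6
42 [78.  0.] -48.6
36 [83. -3.] -54.6
30 [89. -6.] -60.6
24 [ 94. -10.] -66.6
18 [ 99. -15.] -72.6
12 [103. -20.] -78.6
6 [107. -26.] -84.6
0 [109. -32.] -90.6
-6 [112. -38.] -96.6
-11.4 [113. -44.] -102.0
```

Request:
move_arm([
  [[0,0,0],[0,0,-40],0],
  [[0,0,0],[0,0,-80],0],
  [[0,0,0],[0,0,-112],0],
  [[0,0,0],[0,0,-112],0],
  [[0,0,0],[10,0,-112],0],
  [[0,0,0],[19,1,-112],0],
  [[0,0,-1],[26,1,-112],0],
  [[0,0,-7],[32,3,-112],0],
  [[0,0,-13],[39,5,-112],0],
  [[0,0,-19],[45,6,-112],0],
  [[0,0,-25],[52,6,-112],0],
  [[0,0,-31],[58,6,-112],0],
  [[0,0,-37],[65,5,-112],0],
  [[0,0,-43],[71,3,-112],0],
  [[0,0,-49],[78,0,-112],0],
  [[0,0,-55],[83,-3,-112],0],
  [[0,0,-61],[89,-6,-112],0],
  [[0,0,-67],[94,-10,-112],0],
  [[0,0,-73],[99,-15,-112],0],
  [[0,0,-73],[99,-15,-112],0],
])

```text
time: 16.18
position: [508.2, 261.3, 48.1]
eef_rot: [0.001, 0.605, 0.796, 0.002]
wrist_force: [0.7, -0.2, -0.0]
width: 0.2
grasp_force: 0.1
```

```bash
python3 - <<'E'
from h import *
o=env.get_obs(); print(o['position'],fc(o['position']),o['eef_rot'],o['wrist_force'],o['q'])
s=cam('scene'); cr=s['img'][190:300,240:390]; cv2.imwrite('pics/s8.png',cv2.resize(cr[:,:,::-1],None,fx=5,fy=5,interpolation=cv2.INTER_CUBIC))
E
```

```text
[508.18259175 261.28119016  48.1103739 ] [[-8.  57.5]] [0.00099313 0.60498416 0.79623451 0.00194822] [ 0.65590841 -0.22560788 -0.02651894] [-0.16162912  0.81249129 -0.57537974  1.82735474  0.66268312  0.69837595
 -0.84673979]
```

View pics/s8.png

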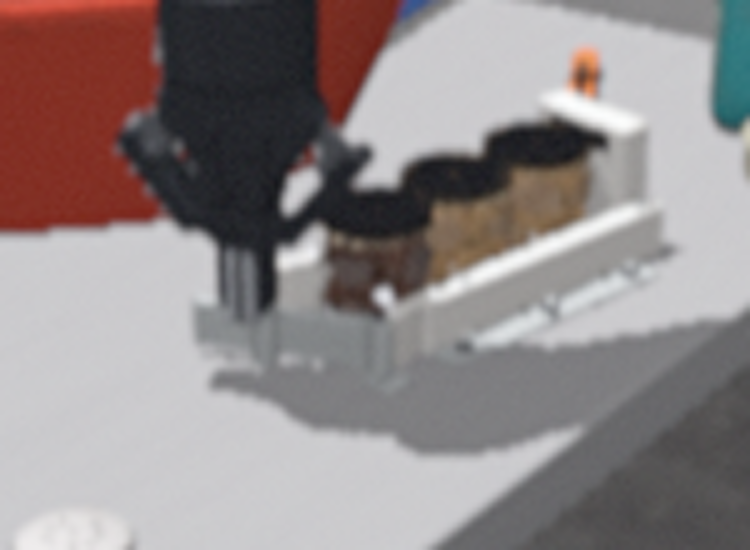

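The view shows the gate pushed most of the way round by the closed fingers behind the post, with the jars undisturbed. I finish closing it.

Request:
move_arm([
  [[0,0,-6],[4,-5,0],0],
  [[0,0,-12],[8,-11,0],0],
  [[0,0,-18],[10,-17,0],0],
  [[0,0,-21],[12,-20,0],0],
  [[0,0,-24],[13,-23,0],0],
  [[0,0,-27],[13,-26,0],0],
  [[0,0,-29],[14,-28,0],0],
  [[0,0,-29],[14,-29,0],0],
  [[0,0,-29],[14,-29,0],0],
  [[0,0,-29],[14,-29,0],0],
])

```text
time: 17.07
position: [520.2, 233.2, 46.9]
eef_rot: [-0.0, 0.783, 0.622, 0.001]
wrist_force: [0.1, 2.2, 2.1]
width: 0.3
grasp_force: 1.2
```

```bash
cat > g.py <<'E'
from h import *
o=env.get_obs(); print(o['time'],o['position'].round(1),fc(o['position']),o['wrist_force'].round(2))
E
python3 g.py
```

```text
17.0667 [520.2 233.2  46.9] [[ 9.3 32.4]] [0.1  2.2  2.07]
```

Request:
move_arm([
  [[0,0,0],[0,-1,0],0],
  [[0,0,0],[0,-2,0],0],
  [[0,0,0],[0,-2,0],0],
  [[0,0,0],[0,-3,0],0],
  [[0,0,0],[0,-3,0],0],
  [[0,0,0],[0,-3,0],0],
])

```text
time: 17.57
position: [520.2, 233.1, 47.0]
eef_rot: [-0.002, 0.783, 0.623, 0.003]
wrist_force: [0.9, 6.8, 0.8]
width: -0.0
grasp_force: 3.4
```

```bash
python3 g.py
```

```text
17.5667 [520.2 233.1  47. ] [[ 9.4 32.2]] [0.91 6.76 0.81]
```

The gate meets a hard stop: the force rose and the position did not change. I back off and take the arm clear to verify.

Request:
move_arm([
  [[0,0,0],[1,5,0],0],
  [[0,0,0],[4,20,0],0],
  [[0,0,0],[8,45,0],0],
  [[0,0,0],[8,45,40],0],
  [[0,0,0],[8,45,80],0],
  [[0,0,0],[8,45,120],0],
  [[0,0,0],[8,30,160],0],
  [[0,0,0],[20,0,200],0],
  [[0,0,0],[30,-30,230],0],
  [[0,0,0],[40,-60,260],0],
  [[0,0,0],[50,-90,290],0],
  [[0,0,0],[60,-120,310],0],
  [[0,0,0],[60,-229,330],0],
  [[0,0,0],[60,-229,330],0],
  [[0,0,0],[60,-229,330],0],
  [[0,0,0],[0,-500,330],0],
  [[0,0,0],[0,-500,330],0],
  [[0,0,0],[0,-500,330],0],
  [[0,0,0],[0,-500,330],0],
  [[0,0,0],[0,-500,330],0],
])

```text
time: 19.23
position: [532.1, -206.1, 375.3]
eef_rot: [-0.002, 0.784, 0.621, -0.002]
wrist_force: [0.5, 0.0, -0.5]
width: -0.6
grasp_force: 0.0
```

Request:
move_arm([
  [[0,0,0],[0,-120,0],0],
  [[0,0,0],[0,-120,0],0],
  [[0,0,0],[-100,-250,0],0],
  [[0,0,0],[-100,-250,0],0],
  [[0,0,0],[-100,-250,0],0],
  [[0,0,0],[-100,-250,0],0],
  [[0,0,0],[-100,-250,0],0],
])

```text
time: 19.82
position: [429.0, -458.1, 374.5]
eef_rot: [-0.002, 0.786, 0.619, -0.003]
wrist_force: [-0.4, -0.4, -0.3]
width: -0.2
grasp_force: 0.0
```

```bash
python3 g.py; python3 - <<'E'
from h import *
np.set_printoptions(suppress=True)
d=cam('top'); lids(d)
g=cv2.cvtColor(d['img'],cv2.COLOR_RGB2GRAY); H=np.array([458.3,218.8])
# post head: dark blob near the expected place, and elsewhere dark
q=proj(d,[516.3,213.2,62])[0]; x,y=q.astype(int); print(q.round(1)); m=(g[y-6:y+7,x-6:x+7]<95).astype(np.uint8)
n,l,st,c=cv2.connectedComponentsWithStats(m)
for i in range(1,n): p=onplane(d,c[i]+[x-6,y-6],62)[0]; print('post',st[i],p.round(1),fc(p),'gate ang',np.degrees(np.arctan2(*(p[:2]-H)[::-1]))-5.9+11.4)
print(g[y-6:y+7,x-6:x+7])
for p in[(184,218),(186,292),(451,278)]: print(p,cloud(d)[p[1],p[0]].round(0))
a=cv2.imread('pics/top0.png')[:,:,::-1].astype(int); df=(abs(a-d['img']).max(2)>45)
for nm,(x,y,r) in dict(tub=(184,218,16),shaker=(186,292,16),tape=(451,278,22)).items(): print(nm,'changed px',df[y-r:y+r,x-r:x+r].sum())
E
```

```text
19.8167 [ 429.  -458.1  374.5] [[  56.9 -663.1]] [-0.39 -0.37 -0.29]
lid [118  24  49  25 883] [492.1 144.4  67. ] [[ -0.5 -60.2]]
lid [168  30  24  23 437] [476.9  54.4  67. ] [[   2.4 -151.4]]
[312.7 232.6]
post [ 4  4  6  9 43] [514.  213.5  62. ] [[ 7.2 11.9]] gate ang 0.08101690385725924
post [11  7  2  6  7] [507.8 200.8  62. ] [[ 3.7 -1.8]] gate ang -14.461974032856565
[[175 175 176 176 175 174 175 176 176 175 173 191 200]
 [173 174 175 175 174 175 175 175 176 177 179 197 186]
 [176 175 174 176 175 168 159 164 176 174 187 208 179]
 [177 175 173 167 143 118 106 115 131 147 183 216 177]
 [177 176 177 158  98  70  68  69  75  98 167 215 171]
 [177 175 166 136  77  70  73  69  66  78 159 203 148]
 [176 176 163 119  71  74  74  75  70  92 163 189 118]
 [176 175 171 135  72  76  79  73  69  92 164 181  93]
 [174 174 177 152  83  71  72  65  63  84 159 175  75]
 [176 175 175 162 112  59  62  59  62  89 158 170  66]
 [175 176 176 165 132  79  80  75  80 100 141 136  65]
 [175 175 175 171 142  86  86  84  91 109 121  97  62]
 [174 176 176 173 158 104  86  88  95 112 113  83  58]]
(184, 218) [566. 532.  56.]
(186, 292) [ 218.  200. 1194.]
(451, 278) [ 403. -133.   -1.]
tub changed px 0
shaker changed px 0
tape changed px 0
```

```bash
python3 - <<'E'
from h import *
np.set_printoptions(suppress=True)
R=[]
for k in range(4):
    d=cam('top'); g=cv2.cvtColor(d['img'],cv2.COLOR_RGB2GRAY); g8=cv2.resize(g[215:265,305:400],None,fx=8,fy=8,interpolation=cv2.INTER_CUBIC)
    c=cv2.HoughCircles(cv2.GaussianBlur(g8,(9,9),2),cv2.HOUGH_GRADIENT,1,150,param1=120,param2=15,minRadius=90,maxRadius=108)
    c=c[0][np.argsort(-c[0][:,2]*0+c[0][:,0])]; P=onplane(d,(c[:,:2]+.5)/8-.5+[305,215],67); print(c.round(0).tolist(),fc(P).tolist(),np.linalg.norm(np.diff(P,axis=0),axis=1).round(1))
E
```

```text
Traceback (most recent call last):
TypeError: 'NoneType' object is not subscriptable
```

```bash
python3 - <<'E'
from h import *
d=cam('top'); g=cv2.cvtColor(d['img'],cv2.COLOR_RGB2GRAY); g8=cv2.resize(g[215:265,305:400],None,fx=8,fy=8,interpolation=cv2.INTER_CUBIC)
D=cv2.distanceTransform((g8<95).astype(np.uint8),2,5)
n,l,st,c=cv2.connectedComponentsWithStats((D>72).astype(np.uint8))
for i in range(1,n):
    p=onplane(d,(c[i]+.5)/8-.5+[305,215],67)[0]; print(st[i],D[l==i].max(),p.round(1),fc(p))
E
```

```text
[ 170  180   57   48 1994] 93.072876 [496.  173.3  67. ] [[ -2.5 -31.1]]
[ 373  195   54   53 1597] 91.072876 [488.9 113.1  67. ] [[  2.4 -91.5]]
[ 565  228   57   58 2117] 93.5907 [476.1  55.7  67. ] [[   1.3 -150.3]]
```

The spacings of 60 and 59 mm mean the row is closed within measuring error. The gate is at 0° and the bystanders have not moved.

```bash
python3 -c "
from workcell import env
print(env.sign_off())"
```

```text
the job is handed in; nothing more can be done
None
```

The job is handed in: the third jar is in the fence, all three stand upright in one closed row against the end stop, the gate is fully shut, and the tub, shaker and tape roll have not moved.

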